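# Tip a sample tube out of its deep holder and kit it

### The arm

A 6-joint arm with a two-finger parallel gripper is mounted at the origin on a cart in front of the work surface, level with it; the furniture and walls round the work are solid. World frame = base frame: x ahead of the robot, y to its left, z up, the work surface at z = 0. Lengths are in m, angles in degrees, forces in N, time in s.
With the tool pointing down it reaches from about 0.375 to 0.9 m from the base axis. Payload 3.1 kg.
Tool frame: the origin (TCP) lies at the very end of the fingers, on their centre line; the grasp point (between the pads) lies 19 mm behind it; z points along the fingers, y is the direction in which the jaws open and shut (so a half turn about z gives the same grasp; the last joint's range is limited). The gripper opens to 87 mm and grips with 3 to 60 N. Pads are 19 mm wide; open, the fingers measure 117 mm over their backs; the gripper's body (75 mm by 190 mm) begins 51 mm behind the grasp point.
Start: joints at [-83.91, 30.224, 82.088, -0, 67.689, -10.227], TCP at [0.176, -0.6, 0.223] pointing down, gripper open.
Joint ranges: [-176.69, 176.69], [-43.24, 126.21], [12.49, 139.97], [-82, 262], [0, 151.66], [-163.58, 163.58]. Speed limits (degrees/s): [159.86, 159.86, 180, 180, 180, 180].

### API

Orientations are given as a 3x3 rotation matrix whose columns are the frame's x, y, z axes.
In Python, from rig import bot gives the robot as it stands. The module is installed in compiled form; this text tells all that it offers.
- The arm moves only by the tool play_rows, never from a script. Its argument "targets" is a list of rows, each a list of 7 numbers: the closure, from 0 (fully open) to 1 (shut), then the shift along the world's x, y, z in m, then the turn, a rotation vector about the world's x, y, z in rad. A call has 1 to 12 rows; each row shifts and turns the commanded pose from where the row before left it; what a row does not reach is not made up. A row lasts 1/8 s, in which the tool goes at most 62.5 mm and 10.7 degrees, less where a joint would pass 70% of its speed; a pose out of reach is approached as far as the arm can. A call with a gripper value outside its range is refused whole. The fingers move at their own pace and stop on an object; the grip force is fixed at half the most. Time passes only in rows, so rows that do not move let the fingers close. It gives the time, the measured TCP pose, the force and the opening at its end, in the units of the state.
- bot.read_state(): the state, without advancing time (a new reading comes with each control period).
- bot.capture(name): name is "scene" or "top" or "wrist"; returns the picture (480x640x3 uint8, blue, green, red); there is no depth.
- bot.get_calibration(name): a dict with "fx", "fy", "cx", "cy" (pixels), "R" (3x3) and "t" (3): a world point X has camera coordinates R X + t. Camera axes: x right, y down, z forward; pixel columns grow to the right and rows downward; lengths in m; the calibration is good to about 2 mm. A picture is of the moment at which its call begins: read the wrist's pose just before it. get_calibration takes no time and is no camera call; for the wrist camera it gives the pose at the moment of the call.
- bot.hand_in(): hands the job in, once; it reports no verdict.
The state is a dict: "time_s": time; "joint_positions": joint angles; "qvel": joint speeds; "tau": joint torques, N m; "position": TCP position; "tcp_rot": TCP orientation; "force": force on the tool from outside, world axes, zero at the start; "moment": the same for the moment, N m; "opening": opening from 0.0 (shut) to 1.0 (fully open).
Only numpy, scipy, OpenCV 4.12 (cv2) and the standard library are available. Lean on these libraries where they do the work, as an engineer would, in place of code of your own. Each camera call takes 0.05 s, during which the arm holds its last target. There are 200 camera calls.

### The job

A capped sample tube stands at the bottom of the blue tilting holder, too deep to grip. Tip the holder over so that the tube slides out into the steel trough, then lay the tube in its drawn outline on the white kit mat, cap on the purple patch. Leave the holder standing upright again, and leave the other things where they are.

Things in the scene. Friction and masses are not known exactly. Their poses are not given: they have to be found in the camera images.
- stand: White fixed stand of the tilting holder, base 250 x 104 mm, x from -185 to +65 mm. Origin on the worktop straight below the pivot; z up, x to the back; the holder tips to the front (-x), roughly towards the robot. Two cheeks at y = +-28 mm (8 mm thick, 44 mm long, up to 90 mm high) carry the pivot. In front of the holder lies the catch trough.
- holder (a joint): Tilt of the holder about the pivot (rad): 0 = upright, mouth up; grows as the mouth tips to the stand's -x; 1.57 = level; stop at 2.2, mouth pointing down just above the trough. Slight friction: it stays where it is left and takes about 1 N at the handle. The bore is slippery: the tube slides out once the mouth is well below level, within about a second at 2.1 to 2.2.
- pivot (a point): Centre of the holder's pivot, 75 mm above the worktop; hinge axis = stand's y. The holder is a square blue tube 38 x 38 mm, 150 mm long; upright it reaches from 65 mm below the pivot to 85 mm above it. Square bore 28 mm wide, open at the top, floor 6 mm thick.
- handle (a point): Centre of the orange handle: round bar 16 mm thick, 36 mm long, parallel to the hinge axis (stand's y), on an 8 mm web 29 mm behind the holder's back wall. Upright it is 48 mm behind (+x) and 70 mm above the pivot; it circles the pivot with the holder (at 2.2: 85 mm in front of the pivot, 2 mm below it). Pinched on its two flat ends (36 mm apart) it can turn in the grip.
- tube_center (a point): Centre of the sample tube (half-way along): capped tube 90 mm long, body 12 mm thick, purple cap 17 mm thick on the last 18 mm, about 11 g. Its z axis runs along the tube from the round bottom to the cap. At the start it stands in the holder, cap up, its top 54 mm below the mouth; it slides out cap first and comes to lie along the trough.
- tube_cap (a point): Centre of the tube's purple cap, 37 mm from the tube's centre.
- slot (a point): Centre of the tube's outline, on the top face of the white kit mat (fixed, 5 mm thick). Drawn outline 106 x 30 mm, long along this point's x axis; the purple patch for the cap is at the -x end (towards the robot), the grey bar for the body at the +x end.
- mat: White kit mat, 125 x 240 x 5 mm, fixed; origin under its centre, z up, x away from the robot; the tube's outline is centred at y = -78 mm (right end). Two more outlines at y = +12 and +76 mm already hold the oximeter and the meter.
- meter: White glucose meter, 93 x 52 x 20 mm, lying in its outline on the mat; origin at its underside's centre. Bystander.
- oximeter: White and blue finger oximeter, 58 x 32 x 31 mm, in its outline on the mat; origin at its underside's centre. Bystander.
- cup: Specimen cup with red lid, 62 mm wide, 72 mm high, on the worktop behind the stand; origin at its underside's centre. Bystander.
- trough (a point): Middle of the catch trough's floor, 7 mm above the worktop, 112 mm in front of the pivot; axes as the stand's. Slippery steel floor 137 mm long (x) and 96 mm wide, a shallow V rising 5 degrees to either side of the middle line; side rims at y = +-50 mm, 17 mm above the worktop; end wall at x = -71 mm, 26 mm above the worktop.

How it is judged:
By the outcome, as a careful person would: the job done as asked, in the order asked, and still so for the second after the job is handed in, with the robot touching nothing.
It also fails if it takes over 61 s, if anything falls off the work surface, if the arm or the gripper's body presses on something with over 40 N, if the wrist force passes 120 N, or if a joint passes its speed limit or range.

## Working session

There is one attempt and no reset: what is moved stays moved. The work goes in short steps, Python scripts to look and compute and a tool call to move; the robot and the scene stay as the last step left them, time stands still between calls to the robot, and variables do not carry over. Pictures are saved under pics/ and viewed, about 8 in all and at most 12, crops included, and the job is handed in when it is done.

Besides the shell and the picture viewer there is one more tool, called after ">>>" in YAML: its name, and indented under it one key for each argument. play_rows: Moves the arm, as the interface text tells. Its arguments: {"type":"object","properties":{"targets":{"type":"array","items":{"type":"array","items":{"type":"number"}}}},"required":["targets"]}

```bash
mkdir -p pics; python3 - <<'E'
from rig import bot
import cv2,numpy as np
s=bot.read_state();print(s['time_s'],s['position'],s['tcp_rot'],s['opening'])
for n in ("scene","top"):
    cv2.imwrite(f"pics/{n}0.png",bot.capture(n)); c=bot.get_calibration(n)
    print(n,c)
E
```

```text
0.0 [ 0.17556818 -0.59911303  0.22158851] [[ 9.59713660e-01  2.80979783e-01 -2.30226255e-04]
 [ 2.80979639e-01 -9.59711457e-01  2.08842032e-03]
 [ 3.65853114e-04 -2.06897440e-03 -9.99997793e-01]] 0.9991442940006529
scene {'fx': 583.0453974629872, 'fy': 583.0453974629872, 'cx': 323.7174809873848, 'cy': 233.32821293915043, 'R': array([[-0.59500497, -0.80370774,  0.00479172],
       [-0.47981081,  0.35042037, -0.80435512],
       [ 0.64478731, -0.48089441, -0.59412952]]), 't': array([0.34508638, 0.34197484, 0.87707539])}
top {'fx': 498.8305942776982, 'fy': 498.8305942776982, 'cx': 321.2548850173537, 'cy': 241.88106858440688, 'R': array([[-0.0162166 , -0.99974895,  0.01546136],
       [-0.9905515 ,  0.0139575 , -0.13642918],
       [ 0.13617912, -0.0175277 , -0.99052916]]), 't': array([0.020136 , 0.5619885, 0.882851 ])}
```

View pics/scene0.png

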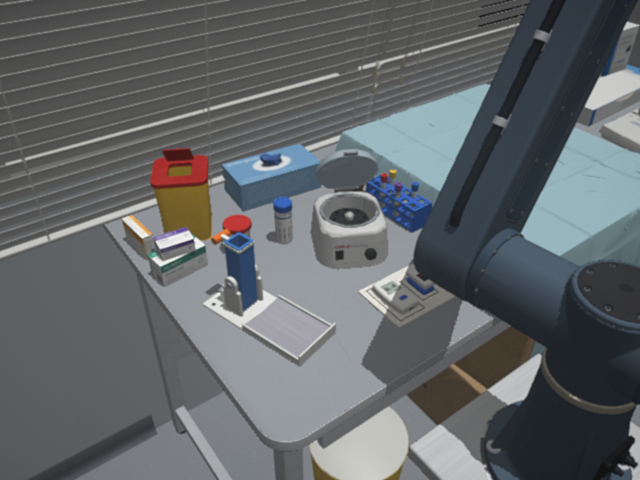

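View pics/top0.png

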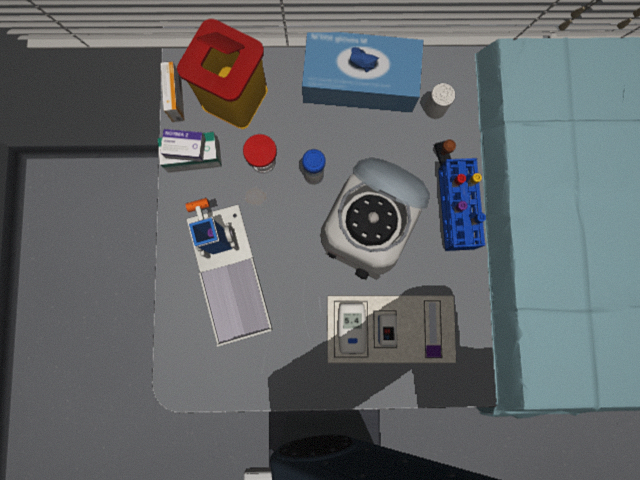

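The scene shows the holder upright at the left, with its handle at the back. In the top picture the handle is at about (197,205), the mouth at (205,232), the trough at about (235,300), the mat at x 328–455, y 296–362, and the purple patch at (433,351). I'll enlarge the top picture for corner positions.

```bash
python3 - <<'E'
import cv2,numpy as np
i=cv2.imread("pics/top0.png")
a=cv2.resize(i[190:350,180:280],None,fx=3.75,fy=3.75,interpolation=cv2.INTER_CUBIC)
b=cv2.resize(i[280:380,400:500],None,fx=4,fy=4,interpolation=cv2.INTER_CUBIC)
o=np.zeros((600,780,3),np.uint8);o[:,:375]=a;o[:400,378:778]=b
cv2.imwrite("pics/crop0.png",o)
E
```

```text
(no output)
```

View pics/crop0.png

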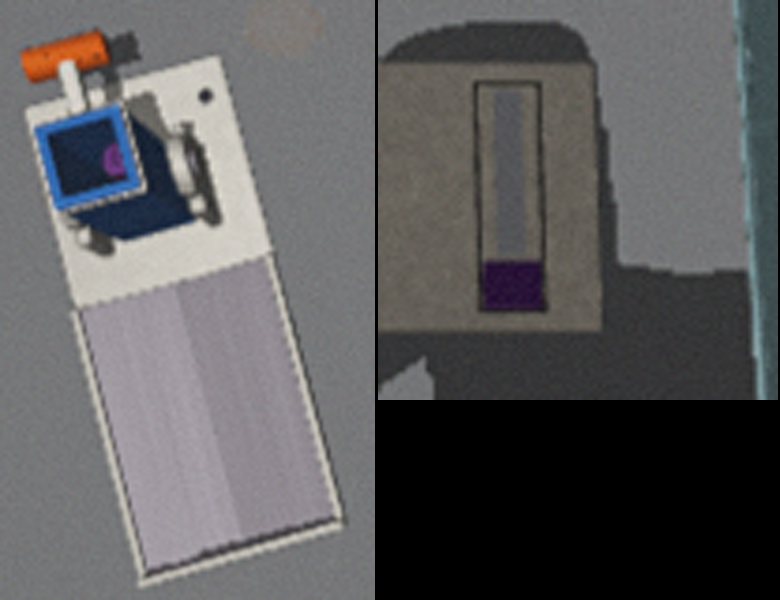

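```bash
cat > h.py <<'E'
from rig import bot
import cv2,numpy as np
from scipy.optimize import least_squares
from scipy.spatial.transform import Rotation as Ro
def proj(c,X):
    p=np.atleast_2d(X)@c['R'].T+c['t']
    return np.c_[c['fx']*p[:,0]/p[:,2]+c['cx'],c['fy']*p[:,1]/p[:,2]+c['cy']]
def tf(q,P):
    c,s=np.cos(q[2]),np.sin(q[2]);P=np.atleast_2d(P)
    return np.c_[q[0]+c*P[:,0]-s*P[:,1],q[1]+s*P[:,0]+c*P[:,1],P[:,2]]
def back(c,uv,z):
    d=c['R'].T@np.array([(uv[0]-c['cx'])/c['fx'],(uv[1]-c['cy'])/c['fy'],1]);o=-c['R'].T@c['t']
    return o+d*(z-o[2])/d[2]
def fit(c,P,uv,q0):
    r=least_squares(lambda q:(proj(c,tf(q,P))-uv).ravel(),q0,loss='soft_l1');return r.x,(proj(c,tf(r.x,P))-uv)
E
python3 - <<'E'
from h import *
c=bot.get_calibration("top")
P=np.array([[65,52,6],[65,-52,6],[-185,52,24],[-185,-52,24],[48,0,145],[19,19,160],[19,-19,160],[-19,-19,160],[-19,19,160]])/1e3
U=np.array([[25,108],[218,57],[140,585],[342,522],[64,55],[36,128],[125,105],[146,190],[64,208]])/3.75+[180,190]
q,r=fit(c,P,U,[.5,.2,0.2]);print("stand",q,np.degrees(q[2]));print(r.round(1))
for n,p in dict(pivot=[0,0,.075],handle=[.048,0,.145],trough=[-.112,0,.007],hend=[-.085,0,.073]).items():print(n,tf(q,p).round(4))
P=np.array([[53,15,5],[53,-15,5],[-53,-15,5],[-53,15,5]])/1e3
U=(np.array([[475,83],[540,82],[545,311],[479,311]])-[378,0])/4+[400,280]
q,r=fit(c,P,U,[.4,-.2,0.]);print("slot",q,np.degrees(q[2]));print(r.round(1))
# cup, bystanders
print("cup lid",back(c,(260,150),.072))
E
```

```text
stand [0.56514588 0.20119799 0.26330303] 15.086152486925617
[[-0.   0.3]
 [ 1.1 -0.6]
 [ 0.   1.6]
 [ 1.5  2.3]
 [ 1.6  0.3]
 [-0.2 -0.8]
 [-0.8 -1.1]
 [-0.5 -1.2]
 [-1.9  0.4]]
pivot [[0.5651 0.2012 0.075 ]]
handle [[0.6115 0.2137 0.145 ]]
trough [[0.457 0.172 0.007]]
hend [[0.4831 0.1791 0.073 ]]
slot [ 0.39900447 -0.19578569 -0.02556806] -1.464942100104444
[[ 0.2 -0.3]
 [-0.3  0.1]
 [-0.2  0.2]
 [ 0.3  0. ]]
cup lid [0.72808491 0.12104112 0.072     ]
```

>>> play_rows:
  targets:
    - [0, 0.024, 0.045, 0.007, 0, 0, -0.002]
    - [0, 0.024, 0.045, 0.007, 0, 0, -0.002]
    - [0, 0.024, 0.045, 0.007, 0, 0, -0.002]
    - [0, 0.024, 0.045, 0.007, 0, 0, -0.002]
    - [0, 0.024, 0.045, 0.007, 0, 0, -0.002]
    - [0, 0.024, 0.045, 0.007, 0, 0, -0.002]
    - [0, 0.024, 0.045, 0.007, 0, 0, -0.002]
    - [0, 0.024, 0.045, 0.007, 0, 0, -0.002]
    - [0, 0.024, 0.045, 0.007, 0, 0, -0.002]
    - [0, 0.024, 0.045, 0.007, 0, 0, -0.002]
    - [0, 0.024, 0.045, 0, 0, 0, 0]
    - [0, 0.024, 0.045, 0, 0, 0, 0]

```text
time_s: 1.6
position: [0.464, -0.0582, 0.2925]
tcp_rot: [[0.965, 0.262, -0.0], [0.262, -0.965, -0.0], [-0.0, 0.0, -1.0]]
force: [1.6, -0.5, 0.8]
opening: 1.002
```

>>> play_rows:
  targets:
    - [0, 0.024, 0.045, 0, 0, 0, 0]
    - [0, 0.024, 0.045, 0, 0, 0, 0]
    - [0, 0.024, 0.045, 0, 0, 0, 0]
    - [0, 0.024, 0.045, 0, 0, 0, 0]
    - [0, 0.024, 0.045, -0.02, 0, 0, 0]
    - [0, 0.024, 0.045, -0.02, 0, 0, 0]
    - [0, 0, 0, 0, 0, 0, 0]
    - [0, 0, 0, 0, 0, 0, 0]

```text
time_s: 2.6
position: [0.607, 0.2099, 0.252]
tcp_rot: [[0.965, 0.262, -0.002], [0.262, -0.965, -0.001], [-0.002, 0.0, -1.0]]
force: [0.2, -0.1, 0.4]
opening: 1.001
```

```bash
python3 - <<'E'
from h import *
s=bot.read_state();print(s['time_s'],s['position'],s['tcp_rot'].round(4))
c=bot.get_calibration("wrist");cv2.imwrite("pics/w1.png",bot.capture("wrist"));np.save("w1.npy",c,allow_pickle=True)
q=[0.565,0.2012,0.2633]
P=np.array([[48,18,145],[48,-18,145],[19,19,160],[19,-19,160],[-19,-19,160],[-19,19,160],[65,52,6],[65,-52,6],[-185,-52,24]])/1e3
print(proj(c,tf(q,P)).round(0))
E
```

```text
2.6 [0.60700584 0.2098642  0.251991  ] [[ 9.650e-01  2.622e-01 -1.700e-03]
 [ 2.622e-01 -9.650e-01 -9.000e-04]
 [-1.800e-03  4.000e-04 -1.000e+00]]
[[288. 228.]
 [336. 229.]
 [285. 272.]
 [338. 273.]
 [337. 320.]
 [286. 320.]
 [265. 183.]
 [361. 183.]
 [356. 392.]]
```

View pics/w1.png

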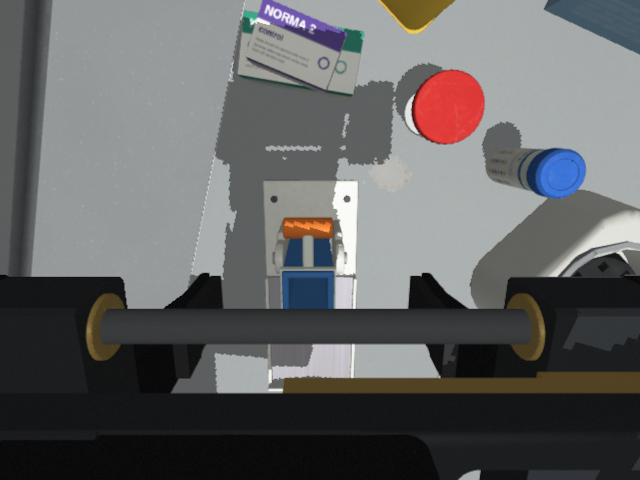

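The wrist picture has the handle centre at (308,228), against a predicted (312,228). So the stand lies about 3 mm further to +y and about 1 mm further back. I'll correct for that and go down around the handle.

>>> play_rows:
  targets:
    - [0.2, 0.005, 0.007, -0.02, 0, 0, 0]
    - [0.3, 0, 0, -0.025, 0, 0, 0]
    - [0.3, 0, 0, -0.025, 0, 0, 0]
    - [0.3, 0, 0, -0.025, 0, 0, 0]
    - [0.3, 0, 0, -0.025, 0, 0, 0]
    - [0.3, 0, 0, -0.006, 0, 0, 0]
    - [0.3, 0, 0, 0, 0, 0, 0]
    - [0.7, 0, 0, 0, 0, 0, 0]
    - [0.7, 0, 0, 0, 0, 0, 0]
    - [0.7, 0, 0, 0, 0, 0, 0]
    - [0.7, 0, 0, 0, 0, 0, 0]

```text
time_s: 4.03
position: [0.613, 0.2172, 0.1271]
tcp_rot: [[0.965, 0.262, 0.001], [0.262, -0.965, -0.0], [0.001, 0.0, -1.0]]
force: [-1.1, -0.0, 0.7]
opening: 0.409
```

```bash
python3 - <<'E'
import numpy as np
th=.2633
for N,T in ((12,2.17),(16,2.17),(18,2.17)):
    t=np.linspace(0,T,N+1);x=.048*np.cos(t)-.07*np.sin(t);z=.048*np.sin(t)+.07*np.cos(t)
    d=np.c_[np.diff(x)*np.cos(th),np.diff(x)*np.sin(th),np.diff(z)].round(4);print(N,d.tolist(),d.sum(0))
E
```

```text
12 [[-0.0129, -0.0035, 0.0075], [-0.014, -0.0038, 0.005], [-0.0146, -0.0039, 0.0023], [-0.0148, -0.004, -0.0005], [-0.0145, -0.0039, -0.0032], [-0.0137, -0.0037, -0.0059], [-0.0124, -0.0033, -0.0083], [-0.0108, -0.0029, -0.0105], [-0.0088, -0.0024, -0.0123], [-0.0065, -0.0017, -0.0138], [-0.004, -0.0011, -0.0148], [-0.0014, -0.0004, -0.0153]] [-0.1284 -0.0346 -0.0698]
16 [[-0.0096, -0.0026, 0.0058], [-0.0102, -0.0028, 0.0045], [-0.0107, -0.0029, 0.003], [-0.011, -0.003, 0.0014], [-0.0111, -0.003, -0.0001], [-0.011, -0.003, -0.0017], [-0.0107, -0.0029, -0.0032], [-0.0102, -0.0027, -0.0046], [-0.0095, -0.0025, -0.006], [-0.0086, -0.0023, -0.0073], [-0.0076, -0.002, -0.0084], [-0.0064, -0.0017, -0.0094], [-0.0051, -0.0014, -0.0102], [-0.0037, -0.001, -0.0108], [-0.0023, -0.0006, -0.0113], [-0.0008, -0.0002, -0.0115]] [-0.1285 -0.0346 -0.0698]
18 [[-0.0085, -0.0023, 0.0053], [-0.009, -0.0024, 0.0042], [-0.0094, -0.0025, 0.003], [-0.0097, -0.0026, 0.0018], [-0.0099, -0.0027, 0.0006], [-0.0099, -0.0027, -0.0006], [-0.0097, -0.0026, -0.0019], [-0.0094, -0.0025, -0.0031], [-0.009, -0.0024, -0.0042], [-0.0084, -0.0023, -0.0053], [-0.0078, -0.0021, -0.0063], [-0.007, -0.0019, -0.0072], [-0.0061, -0.0016, -0.008], [-0.0051, -0.0014, -0.0087], [-0.0041, -0.0011, -0.0093], [-0.0029, -0.0008, -0.0098], [-0.0018, -0.0005, -0.0101], [-0.0006, -0.0002, -0.0102]] [-0.1283 -0.0346 -0.0698]
```

Opening 0.409 is 35.6 mm, so the handle is gripped with almost no side force. Next I'll tip the holder along the arc.

>>> play_rows:
  targets:
    - [0.7, -0.0096, -0.0026, 0.0058, 0, 0, 0]
    - [0.7, -0.0102, -0.0028, 0.0045, 0, 0, 0]
    - [0.7, -0.0107, -0.0029, 0.003, 0, 0, 0]
    - [0.7, -0.011, -0.003, 0.0014, 0, 0, 0]
    - [0.7, -0.0111, -0.003, -0.0001, 0, 0, 0]
    - [0.7, -0.011, -0.003, -0.0017, 0, 0, 0]
    - [0.7, -0.0107, -0.0029, -0.0032, 0, 0, 0]
    - [0.7, -0.0102, -0.0027, -0.0046, 0, 0, 0]

```text
time_s: 5.03
position: [0.5282, 0.1941, 0.1321]
tcp_rot: [[0.965, 0.262, 0.002], [0.262, -0.965, 0.0], [0.002, 0.0, -1.0]]
force: [4.7, -0.1, -0.7]
opening: 0.409
```

>>> play_rows:
  targets:
    - [0.7, -0.0095, -0.0025, -0.006, 0, 0, 0]
    - [0.7, -0.0086, -0.0023, -0.0073, 0, 0, 0]
    - [0.7, -0.0076, -0.002, -0.0084, 0, 0, 0]
    - [0.7, -0.0064, -0.0017, -0.0094, 0, 0, 0]
    - [0.7, -0.0051, -0.0014, -0.0102, 0, 0, 0]
    - [0.7, -0.0037, -0.001, -0.0108, 0, 0, 0]
    - [0.7, -0.0023, -0.0006, -0.0113, 0, 0, 0]
    - [0.7, -0.0008, -0.0002, -0.0115, 0, 0, 0]
    - [0.7, 0, 0, 0, 0, 0, 0]
    - [0.7, 0, 0, 0, 0, 0, 0]

```text
time_s: 6.28
position: [0.4832, 0.1819, 0.0556]
tcp_rot: [[0.965, 0.262, -0.002], [0.262, -0.965, -0.001], [-0.002, 0.0, -1.0]]
force: [2.1, -5.5, 2.1]
opening: 0.407
```

>>> play_rows:
  targets:
    - [0.7, 0, 0, 0, 0, 0, 0]
    - [0.7, 0, 0, 0, 0, 0, 0]
    - [0.7, 0, 0, 0, 0, 0, 0]
    - [0.7, 0, 0, 0, 0, 0, 0]
    - [0.7, 0, 0, 0, 0, 0, 0]
    - [0.7, 0, 0, 0, 0, 0, 0]
    - [0.7, 0, 0, 0, 0, 0, 0]
    - [0.7, 0, 0, 0, 0, 0, 0]
    - [0.7, 0, 0, 0, 0, 0, 0]

```text
time_s: 7.4
position: [0.4832, 0.1819, 0.0558]
tcp_rot: [[0.965, 0.262, -0.002], [0.262, -0.965, -0.001], [-0.002, 0.0, -1.0]]
force: [3.0, -5.2, 0.4]
opening: 0.408
```

```bash
python3 - <<'E'
from h import *
i=bot.capture("scene");s=bot.read_state();print(s['time_s'],s['position'],s['force'])
t=bot.capture("top")
a=cv2.resize(i[200:400,180:380],None,fx=2,fy=2,interpolation=cv2.INTER_CUBIC)
b=cv2.resize(t[190:390,150:340],None,fx=2,fy=2,interpolation=cv2.INTER_CUBIC)
cv2.imwrite("pics/tip.png",np.hstack([a,b]))
E
```

```text
7.45 [0.48323643 0.18193233 0.05575398] [ 2.23507034 -5.8647466   0.8724569 ]
```

View pics/tip.png

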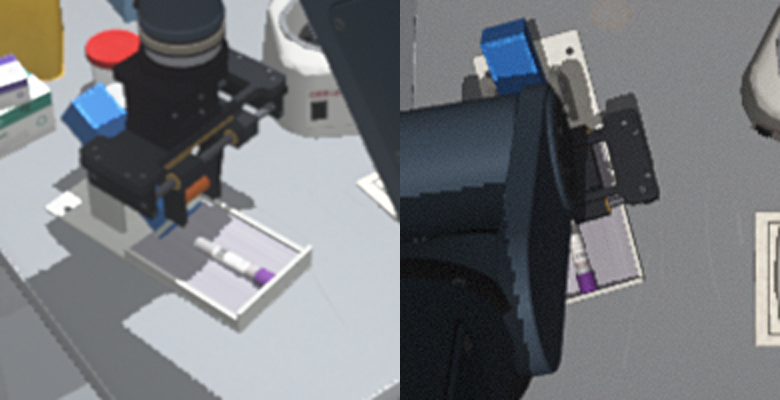

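The tube is fully out and lies along the trough, cap at the end wall (scene crop about (265,275)). I'll bring the holder back up along the reverse arc.

>>> play_rows:
  targets:
    - [0.7, 0.0008, 0.0002, 0.0115, 0, 0, 0]
    - [0.7, 0.0023, 0.0006, 0.0113, 0, 0, 0]
    - [0.7, 0.0037, 0.001, 0.0108, 0, 0, 0]
    - [0.7, 0.0051, 0.0014, 0.0102, 0, 0, 0]
    - [0.7, 0.0064, 0.0017, 0.0094, 0, 0, 0]
    - [0.7, 0.0076, 0.002, 0.0084, 0, 0, 0]
    - [0.7, 0.0086, 0.0023, 0.0073, 0, 0, 0]
    - [0.7, 0.0095, 0.0025, 0.006, 0, 0, 0]

```text
time_s: 8.5
position: [0.5221, 0.1925, 0.1291]
tcp_rot: [[0.965, 0.263, -0.015], [0.263, -0.965, -0.004], [-0.015, 0.0, -1.0]]
force: [-3.2, -5.4, 1.2]
opening: 0.409
```

>>> play_rows:
  targets:
    - [0.7, 0.0102, 0.0027, 0.0046, 0, 0, 0]
    - [0.7, 0.0107, 0.0029, 0.0032, 0, 0, 0]
    - [0.7, 0.011, 0.003, 0.0017, 0, 0, 0]
    - [0.7, 0.0111, 0.003, 0.0001, 0, 0, 0]
    - [0.7, 0.011, 0.003, -0.0014, 0, 0, 0]
    - [0.7, 0.0107, 0.0029, -0.003, 0, 0, 0]
    - [0.7, 0.0102, 0.0028, -0.0045, 0, 0, 0]
    - [0.7, 0.0096, 0.0026, -0.0058, 0, 0, 0]
    - [0.7, 0, 0, 0, 0, 0, 0]
    - [0.7, 0, 0, 0, 0, 0, 0]

```text
time_s: 9.75
position: [0.6115, 0.2168, 0.1257]
tcp_rot: [[0.965, 0.262, -0.003], [0.262, -0.965, -0.001], [-0.003, 0.0, -1.0]]
force: [1.7, -3.2, 1.6]
opening: 0.405
```

>>> play_rows:
  targets:
    - [0.3, 0, 0, 0, 0, 0, 0]
    - [0.3, 0, 0, 0, 0, 0, 0]
    - [0.3, 0, 0, 0, 0, 0, 0]
    - [0.3, 0, 0, 0.03, 0, 0, 0]
    - [0.3, 0, 0, 0.04, 0, 0, 0]
    - [0.3, 0, 0, 0.03, 0, 0, 0]
    - [0.5, -0.045, -0.012, 0, 0, 0, 0]
    - [0.5, -0.045, -0.012, 0, 0, 0, 0]
    - [0.5, -0.045, -0.012, 0, 0, 0, 0]
    - [0.5, -0.045, -0.013, -0.03, 0, 0, 0]
    - [0.5, 0, 0, 0, 0, 0, 0]
    - [0.5, 0, 0, 0, 0, 0, 0]

```text
time_s: 11.25
position: [0.4335, 0.1685, 0.197]
tcp_rot: [[0.965, 0.262, 0.002], [0.262, -0.965, 0.001], [0.002, -0.0, -1.0]]
force: [0.8, 0.5, 0.2]
opening: 0.5
```

```bash
python3 - <<'E'
from h import *
s=bot.read_state();print(s['time_s'],s['position'],s['opening'],s['tcp_rot'].round(3).tolist())
c=bot.get_calibration("wrist");np.save("w2.npy",c,allow_pickle=True);cv2.imwrite("pics/w2.png",bot.capture("wrist"))
print(proj(c,[s['position'],[*s['position'][:2],.014]]))
E
```

```text
11.25 [0.43346427 0.16850401 0.19695483] 0.49973117324163085 [[0.965, 0.262, 0.002], [0.262, -0.965, 0.001], [0.002, -0.0, -1.0]]
[[315.84990569 293.39496346]
 [315.34959204 215.37064557]]
```

View pics/w2.png

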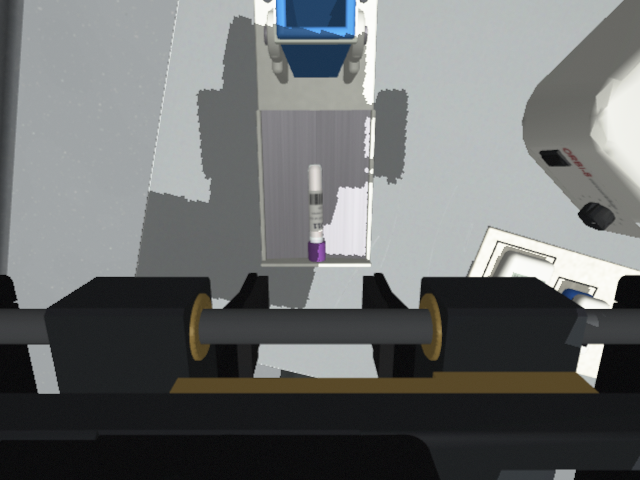

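The wrist picture shows the tube from (315,165) to the cap end at (316,262). Its centre is nearly under the TCP, which projects to (315,215), and the tube is aligned with the jaws. I'll descend.

>>> play_rows:
  targets:
    - [0.65, -0.005, -0.002, -0.03, 0, 0, 0]
    - [0.65, 0, 0, -0.04, 0, 0, 0]
    - [0.65, 0, 0, -0.04, 0, 0, 0]
    - [0.65, 0, 0, -0.04, 0, 0, 0]
    - [0.65, 0, 0, -0.02, 0, 0, 0]
    - [0.65, 0, 0, -0.012, 0, 0, 0]
    - [0.65, 0, 0, -0.003, 0, 0, 0]
    - [0.65, 0, 0, 0, 0, 0, 0]
    - [0.65, 0, 0, 0, 0, 0, 0]

```text
time_s: 12.42
position: [0.4284, 0.1664, 0.0123]
tcp_rot: [[0.965, 0.262, 0.002], [0.262, -0.965, 0.0], [0.002, 0.0, -1.0]]
force: [-0.8, -0.5, 0.1]
opening: 0.35
```

>>> play_rows:
  targets:
    - [0.65, 0, 0, -0.0015, 0, 0, 0]
    - [0.75, 0, 0, 0, 0, 0, 0]
    - [1, 0, 0, 0, 0, 0, 0]
    - [1, 0, 0, 0, 0, 0, 0]
    - [1, 0, 0, 0, 0, 0, 0]
    - [1, 0, 0, 0, 0, 0, 0]
    - [1, 0, 0, 0, 0, 0, 0]

```text
time_s: 13.3
position: [0.4276, 0.1662, 0.0101]
tcp_rot: [[0.965, 0.262, -0.0], [0.262, -0.965, 0.0], [-0.0, -0.0, -1.0]]
force: [-0.4, -0.3, 0.2]
opening: 0.134
```

>>> play_rows:
  targets:
    - [1, 0, 0, 0.01, 0, 0, 0]
    - [1, 0, 0, 0.03, 0, 0, 0]
    - [1, 0, 0, 0.04, 0, 0, 0]
    - [1, 0, 0, 0.04, 0, 0, 0]
    - [1, -0.002, -0.03, 0.03, 0, 0, -0.02]
    - [1, -0.004, -0.04, 0, 0, 0, -0.035]
    - [1, -0.004, -0.04, 0, 0, 0, -0.035]
    - [1, -0.004, -0.04, 0, 0, 0, -0.035]
    - [1, -0.004, -0.04, 0, 0, 0, -0.035]
    - [1, -0.004, -0.04, 0, 0, 0, -0.035]
    - [1, -0.004, -0.04, 0, 0, 0, -0.035]
    - [1, -0.004, -0.04, 0, 0, 0, -0.035]

```text
time_s: 14.8
position: [0.397, -0.1448, 0.1606]
tcp_rot: [[1.0, -0.001, 0.0], [-0.001, -1.0, 0.0], [0.0, -0.0, -1.0]]
force: [0.3, 0.4, -0.0]
opening: 0.13
```

>>> play_rows:
  targets:
    - [1, -0.004, -0.04, -0.03, 0, 0, -0.025]
    - [1, -0.002, -0.012, -0.03, 0, 0, 0]
    - [1, 0, 0, 0, 0, 0, 0]
    - [1, 0, 0, 0, 0, 0, 0]

```text
time_s: 15.3
position: [0.3915, -0.1951, 0.1008]
tcp_rot: [[1.0, -0.025, -0.0], [-0.025, -1.0, 0.0], [-0.0, -0.0, -1.0]]
force: [-0.6, -0.8, 0.7]
opening: 0.132
```

```bash
python3 - <<'E'
from h import *
s=bot.read_state();print(s['time_s'],s['position'],s['opening'],s['tcp_rot'].round(3).tolist())
c=bot.get_calibration("wrist");np.save("w3.npy",c,allow_pickle=True);cv2.imwrite("pics/w3.png",bot.capture("wrist"))
q=[.399,-.1958,-.0256]
print(proj(c,tf(q,np.array([[53,15,5],[53,-15,5],[-53,-15,5],[-53,15,5]])/1e3)).round(0).tolist(),proj(c,[s['position']]))
E
```

```text
15.3 [ 0.39149752 -0.19514781  0.10078932] 0.13215105964725696 [[1.0, -0.025, -0.0], [-0.025, -1.0, 0.0], [-0.0, -0.0, -1.0]]
[[294.0, 153.0], [339.0, 153.0], [336.0, 298.0], [296.0, 298.0]] [[315.69960823 293.3046443 ]]
```

View pics/w3.png

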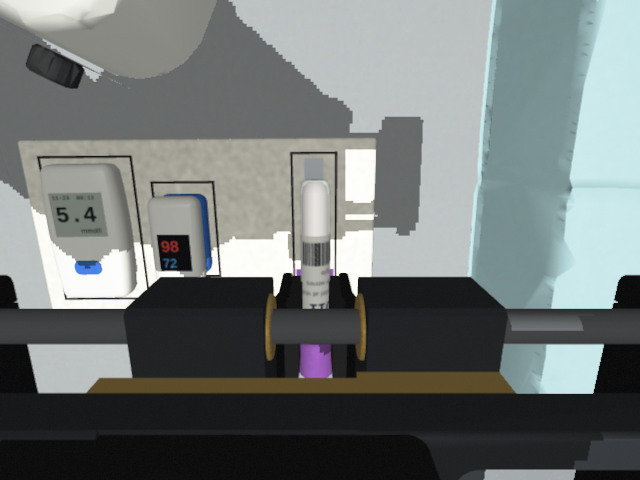

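The held tube is centred on about col 315.5 and the outline on about col 314, so I need roughly +1.5 mm in y. Before lowering I'll check the height of the teal bed edge, to be sure the gripper body clears it.

```bash
python3 - <<'E'
from h import *
w=np.load("w3.npy",allow_pickle=True).item();t=bot.get_calibration("top")
for z in (0,.03,.06,.1,.15):print(z,back(w,(483,180),z).round(3),[back(t,p,z).round(3).tolist() for p in((492,250),(493,300))])
E
```

```text
0 [ 0.43  -0.313  0.   ] [[0.547, -0.318, 0.0], [0.451, -0.314, 0.0]]
0.03 [ 0.434 -0.3    0.03 ] [[0.544, -0.307, 0.03], [0.451, -0.303, 0.03]]
0.06 [ 0.438 -0.287  0.06 ] [[0.54, -0.297, 0.06], [0.45, -0.293, 0.06]]
0.1 [ 0.442 -0.269  0.1  ] [[0.535, -0.282, 0.1], [0.45, -0.278, 0.1]]
0.15 [ 0.448 -0.247  0.15 ] [[0.53, -0.264, 0.15], [0.449, -0.26, 0.15]]
```

The two views agree best at z≈0, so the bed is about level with the worktop and there is clearance. I'll lower the tube.

>>> play_rows:
  targets:
    - [1, 0.001, 0.0015, -0.03, 0, 0, 0]
    - [1, 0, 0, -0.03, 0, 0, 0]
    - [1, 0, 0, -0.02, 0, 0, 0]
    - [1, 0, 0, -0.008, 0, 0, 0]
    - [1, 0, 0, -0.003, 0, 0, 0]
    - [1, 0, 0, 0, 0, 0, 0]
    - [1, 0, 0, 0, 0, 0, 0]

```text
time_s: 16.23
position: [0.393, -0.1945, 0.0097]
tcp_rot: [[1.0, -0.025, 0.001], [-0.025, -1.0, -0.001], [0.001, 0.001, -1.0]]
force: [1.1, 0.1, 0.7]
opening: 0.132
```

>>> play_rows:
  targets:
    - [1, 0, 0, -0.001, 0, 0, 0]
    - [1, 0, 0, 0, 0, 0, 0]
    - [0.82, 0, 0, 0, 0, 0, 0]
    - [0.78, 0, 0, 0, 0, 0, 0]
    - [0.7, 0, 0, 0, 0, 0, 0]
    - [0.65, 0, 0, 0, 0, 0, 0]
    - [0.65, 0, 0, 0, 0, 0, 0]
    - [0.65, 0, 0, 0.02, 0, 0, 0]
    - [0.65, 0, 0, 0.04, 0, 0, 0]
    - [0.65, 0, 0, 0.04, 0, 0, 0]
    - [0.65, 0, 0, 0.04, 0, 0, 0]
    - [0.65, 0, 0, 0, 0, 0, 0]

```text
time_s: 17.73
position: [0.3942, -0.1955, 0.1506]
tcp_rot: [[1.0, -0.025, 0.005], [-0.025, -1.0, -0.005], [0.005, 0.004, -1.0]]
force: [-0.4, -0.0, -0.2]
opening: 0.35
```

>>> play_rows:
  targets:
    - [0.65, 0, 0, 0.04, 0, 0, 0]
    - [0.65, 0, 0, 0.04, 0, 0, 0]
    - [0.65, 0, 0, 0, 0, 0, 0]
    - [0.65, 0, 0, 0, 0, 0, 0]

```text
time_s: 18.23
position: [0.3917, -0.1936, 0.2267]
tcp_rot: [[1.0, -0.025, -0.002], [-0.025, -1.0, 0.002], [-0.002, -0.002, -1.0]]
force: [-0.3, -0.4, -0.5]
opening: 0.35
```

```bash
python3 - <<'E'
from h import *
s=bot.read_state();print(s['time_s'],s['position'],s['opening'])
i=bot.capture("wrist");t=bot.capture("scene")
a=cv2.resize(i[80:280,200:420],None,fx=2,fy=2,interpolation=cv2.INTER_CUBIC)
b=cv2.resize(t[200:400,190:370],None,fx=2,fy=2,interpolation=cv2.INTER_CUBIC)
cv2.imwrite("pics/end.png",np.hstack([a,b]))
E
```

```text
18.225 [ 0.39173455 -0.19356232  0.22674145] 0.35023320145163844
```

View pics/end.png

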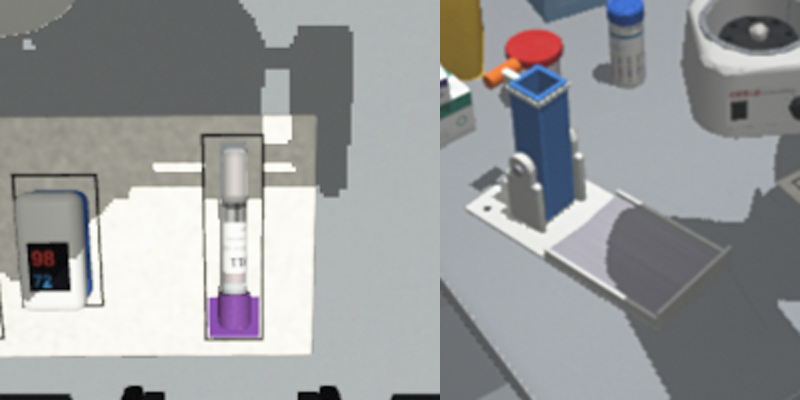

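The tube lies inside the outline with its cap on the purple patch (crop (235,315)). The holder is upright, the trough is empty, and the oximeter and cup look undisturbed. I'll hand in.

```bash
python3 -c "
from rig import bot
print(bot.hand_in())"
```

```text
the job is handed in; nothing more can be done
None
```

The tube now lies in its outline on the kit mat with the cap on the purple patch, and the job is handed in at about 18 s of the 61 s allowed.

- **Tipping:** I pinched the handle by its ends, tipped the holder to about 2.17 rad and waited until the tube lay in the trough. Then I brought the holder back upright along the same arc and let go.
- **Placing:** I gripped the tube by its body in the trough and lowered it onto the mat. A last small correction of about 1.5 mm came from a close look with the wrist camera.

**Last checks:**
- In the final pictures the tube is centred within its outline, the trough is empty and the holder stands upright.
- The oximeter and cup look undisturbed. The meter was outside those crops, and I saw it in its outline just before placing.
- The arm was clear of everything at the end, and wrist forces read no more than about 6 N at the end of each move.
- The overhead camera put the stand about 3 mm off from the wrist camera. I went by the wrist camera, and no check failed.

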